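# Lock the filter cassette into the nail-dust extractor

## Robot

A 7-joint arm with a two-finger parallel gripper is mounted at the origin on the work surface. World frame = base frame: x ahead of the robot, y to its left, z up, the work surface at z = 0. Lengths are in m, angles in rad, forces in N, time in s.
With the tool pointing down it reaches from about 0.4 to 0.875 m from the base axis. Payload 19.3 kg.
Tool frame: the origin (TCP) lies at the very end of the fingers, on their centre line; the grasp point (between the pads) lies 19 mm behind it; z points along the fingers, y is the direction in which the jaws open and shut (so a half turn about z gives the same grasp; the last joint's range is limited). The gripper opens to 85 mm and grips with 20 to 120 N. Pads are 22 mm wide; open, the fingers measure 114 mm over their backs; the gripper's body (76 mm by 85 mm) begins 54 mm behind the grasp point. The pads swing forward as they close: fully open they stand 13 mm farther back than shut.
Start: joints at [1.078, 0.521, -0.036, 1.599, 0.021, 1.021, -0.113], TCP at [0.256, -0.57, 0.231] pointing down, gripper open.
Joint ranges: [-2.91, 2.91], [-0.3, 2.13], [-1.5, 1.42], [0.17, 2.43], [-1.26, 4.41], [0.16, 1.93], [-2.52, 2.52]. Speed limits (rad/s): [1.89, 1.89, 2.39, 2.39, 3.01, 3.01, 3.01].

## Interface

Orientations are given as [roll, pitch, yaw] about the fixed x, y, z axes, in that order (R = Rz(yaw) Ry(pitch) Rx(roll)).
In Python, from workcell import bot, viewer gives the robot as it stands.
- The arm moves only by the shell command python3 -m creep 'ROWS' [FORCE]. ROWS is JSON, a list of rows, each an object of numbers: "rx", "ry", "rz": the turn, a rotation vector about the tool's x, y, z in degrees; "tx", "ty", "tz": the shift along the tool's x, y, z in mm; "hand": the closure, from -1 (fully open) to 1 (shut), so that 0 is half open. In form: [{"rx": .., "ry": .., "rz": .., "tx": .., "ty": .., "tz": .., "hand": ..}, ...]. A call has 1 to 8 rows; each row is the pose to reach, as a shift and turn from the pose commanded when the call began, along the tool's axes at that moment; what a row does not reach only later rows make up. A row lasts 1/10 s, in which the tool goes at most 50 mm and 8.59 degrees, less where a joint would pass 70% of its speed; a pose out of reach is approached as far as the arm can. A call with a gripper value outside its range is refused whole. The fingers move at their own pace and stop on an object; FORCE is the grip in N (left out, the last holds). Time passes only in rows, so rows that repeat a pose let the fingers close. It gives the time, the measured TCP pose, the force and the opening at its end, in the units of the state.
- bot.observe(): the state, without advancing time (a new reading comes with each control period).
- viewer.grab_frame(name): name is "side" or "top" or "wrist"; returns a dict with "pixels" (480x640x3 uint8, blue, green, red), "vertical_fov" (degrees; the focal length in pixels is half the picture's height over the tangent of half this angle, whatever the lens; pixels are square), "cx", "cy" (the principal point, pixels), "rvec" (rotation vector, rad) and "tvec" (3), from world to camera coordinates, as OpenCV has them; the wrist camera has in their place "tool_from_camera" (4x4, takes a point from camera to tool coordinates, whose origin is the TCP and whose axes are the flange's). Camera axes: x right, y down, z forward; pixel columns grow to the right and rows downward; lengths in m; the calibration is good to about 2 mm. The wrist camera is an equidistant fisheye: a pixel r from the principal point sees the ray r / f radians off the axis. A picture is of the moment at which its call begins: read the wrist's pose just before it. There is no depth.
- bot.job_done(): hands the job in, once; it reports no verdict.
Trained networks look in a picture, given as the dict that the camera call returned (one of the last four; its "shot" number tells which), for a name from the list of things; names that differ only in an ending like _2 or _b are one class to them, and where a whole thing is asked for, a point or a joint stands for the part that bears it (a point fixed in the world has none). Each returns a list of dicts, best first, with "score" (0 to 1); they miss things now and then, are a little off and sometimes report something else, mostly with a low value. They report only what shows in the picture. A call takes as long as a camera call. They do not tell look-alikes from the thing itself.
- viewer.outline_of(target, picture): "mask" (480x640 bool, what is visible of it) and "bbox" ([left, top, right, bottom] in pixels, round what is visible of it).
The state is a dict: "clock": time; "qpos": joint angles; "qd": joint speeds; "joint_efforts": joint torques, N m; "position": TCP position; "tool_rot": TCP orientation; "force": force on the tool from outside, world axes, zero at the start; "moment": the same for the moment, N m; "grip_width": finger opening in m.
Only numpy, scipy, OpenCV 4.12 (cv2) and the standard library are available. Lean on these libraries where they do the work, as an engineer would, in place of code of your own. Each camera call takes 0.05 s, during which the arm holds its last target.

## Task

Slide the pink filter cassette into the dust extractor by its black grip until you feel it just press on the sprung rubber seal, gently, without squashing the seal by hand. Then let go of the cassette and turn the orange cam clockwise half a turn by its wing, so that its hook catches the bolt and draws the cassette in tight, and let go. Never force the hook on the bolt, and leave the polish bottle, gel jar and pink case where they are.

Things in the scene. Friction and masses are not known exactly. Their poses are not given: they have to be found in the camera images.
- dock: fixed white extractor bay. Origin on the table under the cam axis; +x = direction in which the cassette slides in, z up; 'dock x' below is mm in this frame. Bay floor 4 mm above the table, dock x -240 to 45. A wall 34 high at dock x -56 to -48; beyond the cam a fan housing 42 high, dock x 75 to 170, 150 wide
- rail_mid (a point): point of the dock midway between its two rails, dock x -157, 22 above the table (rail top). The rails run along dock x, -240 to -75, at 39 to 56 either side of the centre line; their lips hold the cassette's flange with 1 to 2 mm of play, so it only slides along x and cannot be lifted out
- seal_zone (a point): nominal centre of the black rubber seal's face, dock x -69.5, 30 above the table. The seal bar (84 across the bay, z 25 to 36) faces the cassette. Its true face is up to 6 mm nearer or farther along x, differs from unit to unit and is not measured: find it by feel. Sprung: 4 N to start it, then 0.8 N per mm. By hand press it in 0 to 2 mm, never over 4; it may push back, harmless
- cassette_grip (a point): grasp centre of the cassette's black grip, 58 above the table: an upright plate 14 thick along point x (= sliding-in direction), 52 wide along y, from the cassette's top (z 38) to z 72. Cassette: pink, about 0.45 kg, 110 x 88, sliding friction 1 to 2 N. Its front face is 55 ahead (+x) of this point. Starts in the rails, this point at dock x -185 to -160
- bolt_pin (a point): middle of the upright steel pin (8 diameter, top 22 above the table) at the end of the cassette's bolt, 95 ahead (+x) of the grip centre on its centre line. At dock x about -22 when locked. The hook is sure to catch it only once the cassette has been pushed onto the seal
- cam (a joint): cam angle, rad, growing clockwise seen from above. Starts open at -0.3 to 0.25; the hook takes the bolt at about 1 to 2.5 and draws it in until about 2.7; 3.14 (half a turn from 0) is locked; at about 3.25 the hook's web meets the pin: do not force it. Torque up to about 0.4 N m. It stays where it is left
- cam_grip (a point): grasp centre of the cam's orange wing, on the cam axis, 56 above the table: a bar 12 thick along point x, 46 long along point y, z 36 to 72. Turns with the cam; at cam angle 0 its axes equal the dock's. The orange spiral hook turns below it within 49 of the axis, below z 20
- polish_center (a point): centre of the black polish bottle with copper cap, 32 diameter, 72 high, bystander
- gel_jar_center (a point): centre of the black gel jar with pink lid, 52 diameter, 36 high, bystander
- pink_case_center (a point): centre of the dark pink case, 75 x 55 x 38, bystander
Things that resemble listed ones, but are neither listed nor needed, are in the scene too. Of the things that look like the part that bears cassette_grip, take the one that is farthest to the robot's right at the start.

How it is judged:
By the outcome, as a careful person would: the job done as asked, in the order asked, and still so for the second after the job is handed in, with the robot touching nothing.
It also fails if it takes over 72 s, if anything falls off the work surface, if the arm or the gripper's body presses on something with over 40 N, if the wrist force passes 120 N, or if a joint passes its speed limit or range.

## Working session

There is one attempt and no reset: what is moved stays moved. The work goes in short steps, Python scripts to look and compute and a shell command to move; the robot and the scene stay as the last step left them, time stands still between calls to the robot, and variables do not carry over. Pictures are saved under pics/ and viewed, and the job is handed in when it is done.

```bash
ls; mkdir -p pics
cat > h.py <<'E'
import numpy as np, cv2, pickle
from workcell import bot, viewer
def snap(n,fn):
    s=bot.observe(); p=viewer.grab_frame(n); cv2.imwrite(f'pics/{fn}.png',p['pixels']); p['state']=s
    pickle.dump(p,open(f'pics/{fn}.pkl','wb')); return p
def f_of(p): return 240/np.tan(np.radians(p['vertical_fov'])/2)
E
python3 - <<'E'
from h import *
for n in('side','top','wrist'):
    p=snap(n,n+'0'); print(n,{k:v for k,v in p.items() if k not in('pixels','state')})
print(bot.observe())
E
```

```text
pics
side {'vertical_fov': 43.048095079335866, 'cx': 316.4664150816268, 'cy': 245.47949512894894, 'rvec': array([ 2.26795854, -0.10233195,  0.01969507]), 'tvec': array([-0.60105394,  0.20975491,  0.86120147]), 'shot': 1}
top {'vertical_fov': 47.222487813260734, 'cx': 323.5344137667893, 'cy': 238.33571826231412, 'rvec': array([ 2.09158092, -2.15923376,  0.11864374]), 'tvec': array([0.19056703, 0.61199842, 0.86559963]), 'shot': 2}
wrist {'vertical_fov': 65.70646984690485, 'cx': 317.7615433464374, 'cy': 241.26778213707885, 'tool_from_camera': array([[-3.72231905e-04, -9.48074577e-01, -3.18047886e-01,
         8.10723296e-02],
       [ 9.99998555e-01, -8.80482008e-04,  1.45428176e-03,
        -7.50293944e-04],
       [-1.65880301e-03, -3.18046885e-01,  9.48073535e-01,
        -1.42773104e-01],
       [ 0.00000000e+00,  0.00000000e+00,  0.00000000e+00,
         1.00000000e+00]]), 'shot': 3}
{'clock': 0.15, 'qpos': array([ 1.07780744,  0.52185377, -0.03630584,  1.59985072,  0.02120039,
        1.0211176 , -0.1128232 ]), 'qd': array([ 0.00052087, -0.0007986 ,  0.00036476, -0.0008579 ,  0.00140937,
        0.00010753, -0.00069646]), 'joint_efforts': array([ 3.71146132e-03, -9.27389932e+01,  1.98204540e+00, -3.70052648e+01,
        1.81566167e-02,  6.47753783e-03,  1.71363450e-05]), 'position': array([ 0.25630167, -0.56976062,  0.23088217]), 'tool_rot': array([-3.14075083e+00,  6.78550447e-05,  4.22734410e-01]), 'force': array([ 0.03713566, -0.00310696, -0.18626746]), 'moment': array([-0.04371681, -0.02355382, -0.03741475]), 'grip_width': 0.08541844058645034}
```

View pics/side0.png

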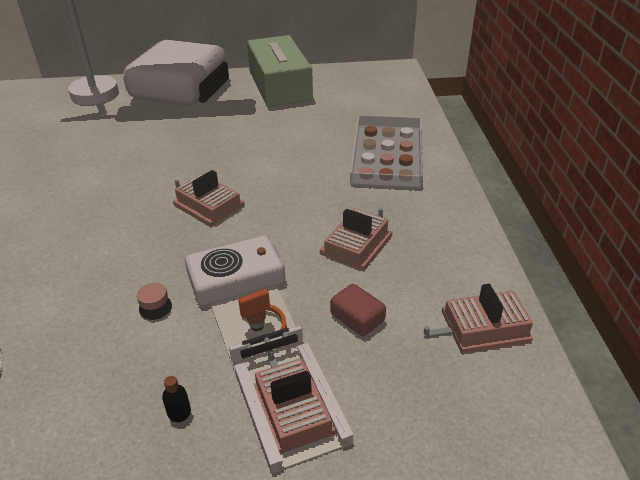

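View pics/top0.png

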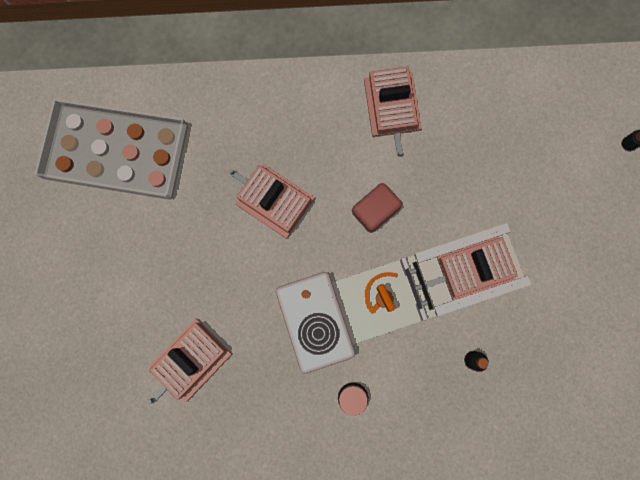

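View pics/wrist0.png

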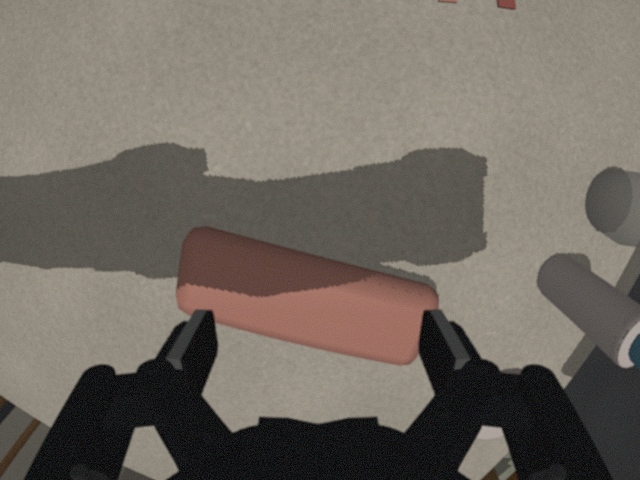

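```bash
cat >> h.py <<'E'
def K(p): f=f_of(p); return np.array([[f,0,p['cx']],[0,f,p['cy']],[0,0,1.]])
def bp(p,uv,z):
    R=cv2.Rodrigues(p['rvec'])[0]; t=np.asarray(p['tvec']).ravel()
    d=R.T@(np.linalg.inv(K(p))@[uv[0],uv[1],1]); c=-R.T@t
    return c+d*(z-c[2])/d[2]
def proj(p,X): return cv2.projectPoints(np.atleast_2d(X).astype(float),p['rvec'],np.asarray(p['tvec']),K(p),None)[0].reshape(-1,2)
E
python3 - <<'E'
from h import *
t=pickle.load(open('pics/top0.pkl','rb'));s=pickle.load(open('pics/side0.pkl','rb'))
for n,uv in dict(rail=(482,264),a=(395,94),b=(272,195),c=(183,361)).items(): print('top',n,bp(t,uv,.072).round(3))
for n,uv in dict(rail=(291,387),a=(490,303),b=(357,222),c=(205,184)).items(): print('side',n,bp(s,uv,.06).round(3))
for n,uv in dict(polish=(482,363),jar=(353,399),case=(377,207),cam=(386,298)).items(): print('top',n,bp(t,uv,.06).round(3))
for nm,p,(x0,y0,x1,y1) in(('top',t,(270,215,540,380)),('side',s,(180,230,360,475))):
    c=p['pixels'][y0:y1,x0:x1]; k=min(800/(x1-x0),600/(y1-y0)); cv2.imwrite(f'pics/{nm}crop.png',cv2.resize(c,None,fx=k,fy=k,interpolation=cv2.INTER_CUBIC)); print(nm,k)
E
```

```text
top rail [ 0.564 -0.082  0.072]
top a [0.856 0.043 0.072]
top b [0.69  0.253 0.072]
top c [0.425 0.399 0.072]
side rail [ 0.564 -0.088  0.06 ]
side a [0.862 0.034 0.06 ]
side b [0.694 0.246 0.06 ]
side c [0.426 0.391 0.06 ]
top polish [ 0.409 -0.073  0.06 ]
top jar [0.359 0.132 0.06 ]
top case [0.666 0.081 0.06 ]
top cam [0.515 0.073 0.06 ]
top 2.962962962962963
side 2.4489795918367347
```

View pics/topcrop.png

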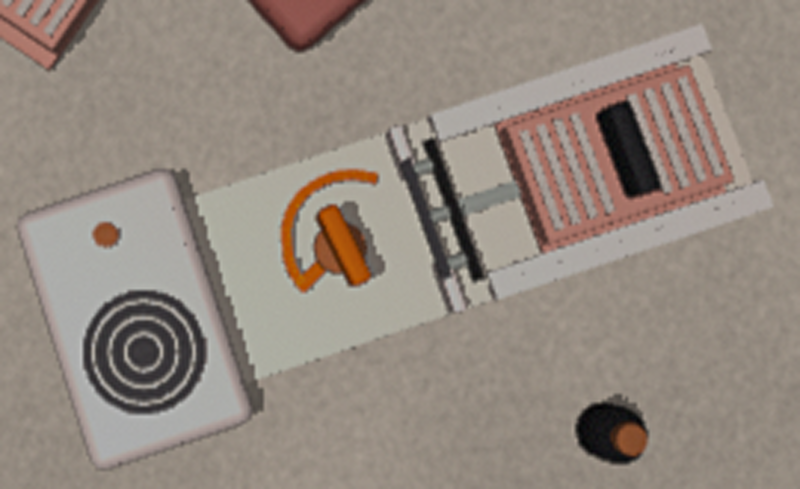

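View pics/sidecrop.png

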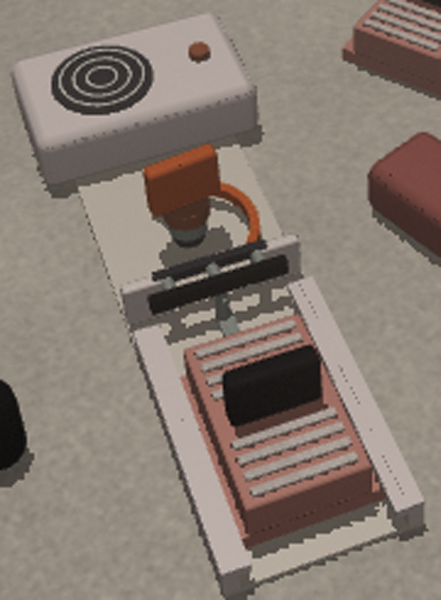

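```bash
cat > fit.py <<'E'
from h import *
from scipy.optimize import least_squares
t=pickle.load(open('pics/top0.pkl','rb'));s=pickle.load(open('pics/side0.pkl','rb'))
kt,ks=2.963,2.449
T=[((-240,-56,22),(703,27)),((-240,-39,22),(710,52)),((-240,39,22),(765,182)),((-240,56,22),(772,205)),((-75,-56,22),(433,118)),((-75,-39,22),(437,138)),((-75,39,22),(490,272)),((-75,56,22),(497,298)),
((170,-75,42),(20,218)),((170,75,42),(98,467))]
S=[((-240,56,22),(222,577)),((-240,39,22),(250,568)),((-240,-39,22),(392,510)),((-240,-56,22),(421,498)),((-75,56,22),(135,338)),((-75,-56,22),(313,278))]
XT=np.array([a for a,_ in T])/1e3;UT=np.array([b for _,b in T])/kt+[270,215]
XS=np.array([a for a,_ in S])/1e3;US=np.array([b for _,b in S])/ks+[180,230]
def W(q,X):
    c,s_=np.cos(q[2]),np.sin(q[2]); return np.c_[q[0]+c*X[:,0]-s_*X[:,1],q[1]+s_*X[:,0]+c*X[:,1],X[:,2]]
def res(q,full=0):
    a=proj(t,W(q,XT))-UT;b=proj(s,W(q,XS))-US
    return (a,b) if full else np.r_[a.ravel(),b.ravel()]
r=least_squares(res,[.515,.073,1.87],loss='soft_l1')
if __name__=='__main__':
    print(r.x.round(4),np.degrees(r.x[2])); a,b=res(r.x,1);print(a.round(1),b.round(1))
    rt=least_squares(lambda q:(proj(t,W(q,XT))-UT).ravel(),r.x).x; rs=least_squares(lambda q:(proj(s,W(q,XS))-US).ravel(),r.x).x
    print(rt.round(4),rs.round(4))
    def D(P): c,s_=np.cos(r.x[2]),np.sin(r.x[2]);d=P[:2]-r.x[:2];return np.array([c*d[0]+s_*d[1],-s_*d[0]+c*d[1]])*1e3
    for nm,uv,z in(('grip top corners',(597,112),72),('',(628,100),72),('',(632,197),72),('',(663,187),72),('cass front',(500,128),38),('wing',(318,212),72),('',(338,205),72),('',(350,285),72),('',(368,278),72),('hook tip',(375,180),20),('seal face',(425,142),36),('',(437,140),36),('',(470,280),36),('',(483,277),36)):
        print(nm,D(bp(t,np.array(uv)/kt+[270,215],z/1e3)).round(1))
    for nm,uv,z in(('grip top',(222,372),72),('',(318,348),72),('',(322,352),72),('wing',(145,167),72),('',(215,145),72),('',(220,152),72),('',(150,177),72)):
        print(nm,D(bp(s,np.array(uv)/ks+[180,230],z/1e3)).round(1))
    for nm,uv,z in(('polish',(482,363),72),('jar',(353,399),36),('case',(377,207),38)): print(nm,bp(t,uv,z/1e3),D(bp(t,uv,z/1e3)).round(1))
E
python3 fit.py
```

```text
[0.5157 0.0723 1.8643] 106.81620645557116
[[-0.2 -1.9]
 [ 1.1 -1. ]
 [-0.3 -1.4]
 [ 1.1  0.5]
 [-0.8 -1.7]
 [ 1.2  1. ]
 [-0.6 -0.2]
 [ 0.5  0.7]
 [-3.1 -0.6]
 [-1.5  3.2]] [[-1.7  0.4]
 [ 0.1 -0.7]
 [ 0.7  1.6]
 [ 1.2  2. ]
 [-2.4 -1.8]
 [-0.8 -0.5]]
[0.5159 0.0721 1.8598] [0.5159 0.0726 1.8666]
grip top corners [-152.  -24.]
 [-170.   -24.8]
 [-153.3   24.9]
 [-170.8   25.1]
cass front [-106.3  -34.4]
wing [  8.4 -21.1]
 [ -3.1 -21.2]
 [ 5.1 21.2]
 [-5.3 20.7]
hook tip [-32.3 -30. ]
seal face [-64.3 -40.5]
 [-71.  -39.4]
 [-61.6  40. ]
 [-69.   40.7]
grip top [-158.8   23.6]
 [-163.3  -28.1]
 [-166.5  -29.2]
wing [ 2.  19.4]
 [  3.8 -25.2]
 [ -3.1 -26.1]
 [-7.2 18.9]
polish [ 0.40990576 -0.07052831  0.072     ] [-106.2  142.6]
jar [0.35548965 0.13138633 0.036     ] [102.9 136.3]
case [0.670079   0.07916105 0.038     ] [ -38.1 -149.7]
```

The cassette in the rails (top picture 482,264; world y -0.08) is farthest right. The look-alikes are at (395,94) y 0.04, (272,195) y 0.25 and (183,361) y 0.40. The crops show it captive in the rails, so it is the one meant. The fit puts the grip at dock x ≈ -161.5, which lies within the stated range, and the cam at ≈ -0.08 rad.

```bash
cat >> h.py <<'E'
from scipy.spatial.transform import Rotation as Ro
DQ=np.array([.5158,.0723,1.863])
def dw(x,y,z):
    c,s=np.cos(DQ[2]),np.sin(DQ[2]); x,y=x/1e3,y/1e3
    return np.array([DQ[0]+c*x-s*y,DQ[1]+s*x+c*y,z/1e3])
def plan(P,yaw):
    s=bot.observe(); R=Ro.from_euler('xyz',s['tool_rot']).as_matrix()
    Rt=Ro.from_euler('xyz',[np.pi,0,yaw]).as_matrix()
    print('shift mm',(R.T@(P-s['position'])*1e3).round(1),'rot deg',np.degrees(Ro.from_matrix(R.T@Rt).as_rotvec()).round(2))
def st():
    s=bot.observe(); d=s['position'][:2]-DQ[:2]; c,n=np.cos(DQ[2]),np.sin(DQ[2])
    F=s['force']; print('t',round(s['clock'],2),'dock',round((c*d[0]+n*d[1])*1e3,1),round((-n*d[0]+c*d[1])*1e3,1),'z',round(s['position'][2]*1e3,1),'rpy',s['tool_rot'].round(3),'Fdock',round(c*F[0]+n*F[1],2),round(-n*F[0]+c*F[1],2),round(F[2],2),'M',s['moment'].round(2),'w',round(s['grip_width']*1e3,1),'q7',round(s['qpos'][6],2))
E
python3 - <<'E'
from h import *
st(); P=dw(-161.5,0,150); print(P); plan(P,DQ[2]+np.pi/2-np.pi)
E
```

```text
t 0.15 dock -540.1 433.5 z 230.9 rpy [-3.141  0.     0.423] Fdock -0.01 -0.03 -0.19 M [-0.04 -0.02 -0.04] w 85.4 q7 -0.11
[ 0.5623222  -0.08235424  0.15      ]
shift mm [ 479.  -318.9   81.1] rot deg [-0.05  0.01  7.48]
```

```bash
python3 -m creep '[{"tx":479,"ty":-319,"tz":80,"rz":7.5,"hand":-0.3},{"tx":479,"ty":-319,"tz":80,"rz":7.5,"hand":-0.3},{"tx":479,"ty":-319,"tz":80,"rz":7.5,"hand":-0.3},{"tx":479,"ty":-319,"tz":80,"rz":7.5,"hand":-0.3},{"tx":479,"ty":-319,"tz":80,"rz":7.5,"hand":-0.3},{"tx":479,"ty":-319,"tz":80,"rz":7.5,"hand":-0.3},{"tx":479,"ty":-319,"tz":80,"rz":7.5,"hand":-0.3},{"tx":479,"ty":-319,"tz":80,"rz":7.5,"hand":-0.3}]' 30
python3 -c "
from h import *
st(); plan(dw(-161.5,0,150),DQ[2]-np.pi/2)"
```

```text
t 0.15 dock -540.1 433.5 z 230.9 rpy [-3.141  0.     0.423] Fdock -0.01 -0.03 -0.19 M [-0.04 -0.02 -0.04] w 85.4 q7 -0.11
shift mm [ 479.  -318.9   81.1] rot deg [-0.05  0.01  7.48]schema error: expected keys rx, ry, rz, tx, ty, tz, hand
```

All keys are required.

```bash
python3 -m creep '[{"rx":0,"ry":0,"tx":479,"ty":-319,"tz":80,"rz":7.5,"hand":-0.3},{"rx":0,"ry":0,"tx":479,"ty":-319,"tz":80,"rz":7.5,"hand":-0.3},{"rx":0,"ry":0,"tx":479,"ty":-319,"tz":80,"rz":7.5,"hand":-0.3},{"rx":0,"ry":0,"tx":479,"ty":-319,"tz":80,"rz":7.5,"hand":-0.3},{"rx":0,"ry":0,"tx":479,"ty":-319,"tz":80,"rz":7.5,"hand":-0.3},{"rx":0,"ry":0,"tx":479,"ty":-319,"tz":80,"rz":7.5,"hand":-0.3},{"rx":0,"ry":0,"tx":479,"ty":-319,"tz":80,"rz":7.5,"hand":-0.3},{"rx":0,"ry":0,"tx":479,"ty":-319,"tz":80,"rz":7.5,"hand":-0.3}]' 30
python3 -c "
from h import *
st(); plan(dw(-161.5,0,150),DQ[2]-np.pi/2)"
```

```text
clock: 0.95
position: [0.4677, -0.2326, 0.176]
tool_rot: [3.142, -0.0, 0.292]
force: [1.3, -0.8, 0.0]
grip_width: 0.0555
t 0.95 dock -278.1 133.9 z 176.0 rpy [ 3.142 -0.     0.292] Fdock -1.08 -0.98 0.04 M [-0.08 -0.04  0.01] w 55.5 q7 -0.98
shift mm [ 133.8 -116.7   26. ] rot deg [ 0.   -0.   -0.03]
```

```bash
python3 -m creep '[{"rx":0,"ry":0,"tx":134,"ty":-117,"tz":26,"rz":0,"hand":-0.3},{"rx":0,"ry":0,"tx":134,"ty":-117,"tz":26,"rz":0,"hand":-0.3},{"rx":0,"ry":0,"tx":134,"ty":-117,"tz":26,"rz":0,"hand":-0.3},{"rx":0,"ry":0,"tx":134,"ty":-117,"tz":26,"rz":0,"hand":-0.3},{"rx":0,"ry":0,"tx":134,"ty":-117,"tz":26,"rz":0,"hand":-0.3},{"rx":0,"ry":0,"tx":134,"ty":-117,"tz":26,"rz":0,"hand":-0.3}]'
python3 -c "
from h import *
st(); plan(dw(-161.5,0,150),DQ[2]-np.pi/2); snap('wrist','w1');snap('top','t1')"
```

```text
clock: 1.55
position: [0.5615, -0.0836, 0.1498]
tool_rot: [-3.141, 0.001, 0.293]
force: [-0.7, -0.9, -0.1]
grip_width: 0.0555
t 1.55 dock -162.5 1.2 z 149.8 rpy [-3.141e+00  1.000e-03  2.930e-01] Fdock -0.62 0.94 -0.12 M [ 0.    0.04 -0.02] w 55.5 q7 -1.3
shift mm [ 1.2 -1.  -0.2] rot deg [-0.01  0.05  0.04]
```

View pics/w1.png

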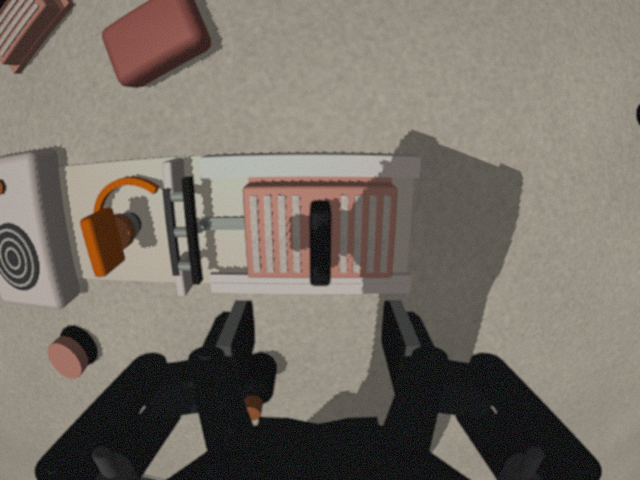

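```bash
cat >> h.py <<'E'
def wbp(p,uv,z):
    f=f_of(p); d=np.array([uv[0]-p['cx'],uv[1]-p['cy']]); r=np.hypot(*d); th=r/f
    ray=np.r_[np.sin(th)*d/max(r,1e-9),np.cos(th)]; M=p['tool_from_camera']
    R=Ro.from_euler('xyz',p['state']['tool_rot']).as_matrix(); o=p['state']['position']+R@M[:3,3]; d=R@M[:3,:3]@ray
    return o+d*(z/1e3-o[2])/d[2]
def D(P): c,s_=np.cos(DQ[2]),np.sin(DQ[2]);d=P[:2]-DQ[:2];return (np.array([c*d[0]+s_*d[1],-s_*d[0]+c*d[1]])*1e3).round(1)
E
python3 - <<'E'
from h import *
p=pickle.load(open('pics/w1.pkl','rb'))
for n,uv,z in(('grip top',(311,202),72),('',(330,202),72),('',(310,284),72),('',(330,284),72),('rail end',(420,157),22),('',(418,177),22),('',(411,275),22),('rail start',(200,157),22),('',(202,178),22),('',(210,292),22),('lower end',(409,292),22),('wing',(82,219),72),('',(97,275),72),('',(107,268),72)): print(n,D(wbp(p,uv,z)))
E
```

```text
grip top [-158.   -30.9]
 [-169.6  -30.9]
 [-157.1   23.7]
 [-170.2   23.7]
rail end [-238.2  -55. ]
 [-237.5  -39.8]
 [-238.   40.]
rail start [-74.  -55.6]
 [-74.7 -39.5]
 [-72.3  55.7]
lower end [-237.8   55.4]
wing [  5.2 -22.5]
 [ 1.  20.5]
 [-9.7 14.6]
```

```bash
python3 -m creep '[{"rx":0,"ry":0,"tx":1,"ty":0,"tz":35,"rz":0,"hand":-0.3},{"rx":0,"ry":0,"tx":1,"ty":0,"tz":70,"rz":0,"hand":-0.3},{"rx":0,"ry":0,"tx":1,"ty":0,"tz":95,"rz":0,"hand":-0.3},{"rx":0,"ry":0,"tx":1,"ty":0,"tz":105,"rz":0,"hand":-0.3},{"rx":0,"ry":0,"tx":1,"ty":0,"tz":106,"rz":0,"hand":-0.3},{"rx":0,"ry":0,"tx":1,"ty":0,"tz":106,"rz":0,"hand":-0.3},{"rx":0,"ry":0,"tx":1,"ty":0,"tz":106,"rz":0,"hand":-0.3}]'
python3 -c "
from h import *
st(); snap('side','s2')"
```

```text
clock: 2.35
position: [0.5634, -0.0839, 0.0456]
tool_rot: [3.141, -0.002, 0.291]
force: [-0.3, 0.4, -0.9]
grip_width: 0.0552
t 2.35 dock -163.2 -0.6 z 45.6 rpy [ 3.141e+00 -2.000e-03  2.910e-01] Fdock 0.44 0.14 -0.86 M [ 0.   -0.04  0.04] w 55.2 q7 -1.33
```

View pics/s2.png

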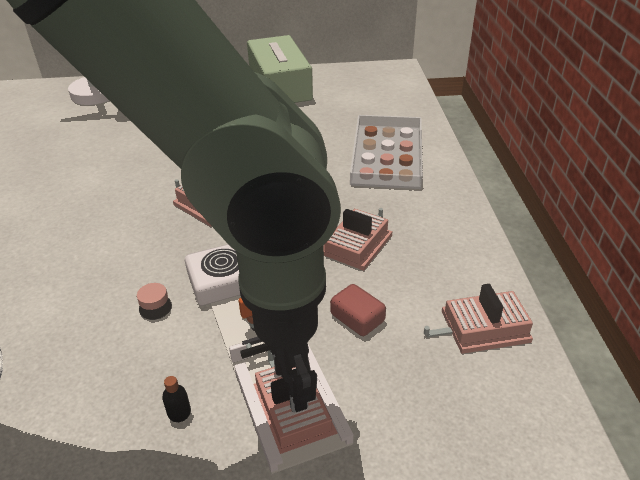

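The fingers straddle the black grip at about (292,388), centred. Now I close on it.

```bash
python3 -m creep '[{"rx":0,"ry":0,"tx":0,"ty":0,"tz":0,"rz":0,"hand":0.3},{"rx":0,"ry":0,"tx":0,"ty":0,"tz":0,"rz":0,"hand":0.6},{"rx":0,"ry":0,"tx":0,"ty":0,"tz":0,"rz":0,"hand":0.8},{"rx":0,"ry":0,"tx":0,"ty":0,"tz":0,"rz":0,"hand":1},{"rx":0,"ry":0,"tx":0,"ty":0,"tz":0,"rz":0,"hand":1},{"rx":0,"ry":0,"tx":0,"ty":0,"tz":0,"rz":0,"hand":1},{"rx":0,"ry":0,"tx":0,"ty":0,"tz":0,"rz":0,"hand":1},{"rx":0,"ry":0,"tx":0,"ty":0,"tz":0,"rz":0,"hand":1}]' 30
python3 -c "
from h import *
st()"
```

```text
clock: 3.2
position: [0.5629, -0.0835, 0.0445]
tool_rot: [3.141, -0.0, 0.292]
force: [-1.4, 0.5, 5.7]
grip_width: 0.0133
t 3.2 dock -162.8 -0.2 z 44.5 rpy [ 3.141 -0.     0.292] Fdock 0.92 1.18 5.7 M [-0.01  0.19 -0.05] w 13.3 q7 -1.33
```

```bash
python3 -m creep '[{"rx":0,"ry":0,"tx":0,"ty":-3,"tz":-0.5,"rz":0,"hand":1},{"rx":0,"ry":0,"tx":0,"ty":-8,"tz":-0.5,"rz":0,"hand":1},{"rx":0,"ry":0,"tx":0,"ty":-13,"tz":-0.5,"rz":0,"hand":1},{"rx":0,"ry":0,"tx":0,"ty":-17,"tz":-0.5,"rz":0,"hand":1},{"rx":0,"ry":0,"tx":0,"ty":-19,"tz":-0.5,"rz":0,"hand":1},{"rx":0,"ry":0,"tx":0,"ty":-20,"tz":-0.5,"rz":0,"hand":1},{"rx":0,"ry":0,"tx":0,"ty":-20,"tz":-0.5,"rz":0,"hand":1}]'
python3 -c "
from h import *
st()"
```

```text
clock: 3.9
position: [0.5568, -0.0642, 0.0446]
tool_rot: [-3.141, 0.0, 0.292]
force: [0.4, 1.2, -4.9]
grip_width: 0.0133
t 3.9 dock -142.5 0.1 z 44.6 rpy [-3.141  0.     0.292] Fdock 1.07 -0.75 -4.94 M [ 0.   -0.03 -0.04] w 13.3 q7 -1.36
```

```bash
S='from h import *
st()'
python3 -m creep '[{"rx":0,"ry":0,"tx":0,"ty":-2,"tz":0.2,"rz":0,"hand":1},{"rx":0,"ry":0,"tx":0,"ty":-4,"tz":0.2,"rz":0,"hand":1}]' >/dev/null; python3 -c "$S"
python3 -m creep '[{"rx":0,"ry":0,"tx":0,"ty":-2,"tz":0,"rz":0,"hand":1},{"rx":0,"ry":0,"tx":0,"ty":-4,"tz":0,"rz":0,"hand":1}]' >/dev/null; python3 -c "$S"
python3 -m creep '[{"rx":0,"ry":0,"tx":0,"ty":-0.5,"tz":0,"rz":0,"hand":1},{"rx":0,"ry":0,"tx":0,"ty":-1,"tz":0,"rz":0,"hand":1}]' >/dev/null; python3 -c "$S"
python3 -m creep '[{"rx":0,"ry":0,"tx":0,"ty":-0.5,"tz":0,"rz":0,"hand":1},{"rx":0,"ry":0,"tx":0,"ty":-1,"tz":0,"rz":0,"hand":1}]' >/dev/null; python3 -c "$S"
```

```text
t 4.1 dock -138.8 -0.0 z 44.6 rpy [ 3.141 -0.     0.292] Fdock -0.18 -1.28 -3.01 M [-0.1  -0.03 -0.03] w 13.6 q7 -1.37
t 4.3 dock -134.5 -0.1 z 44.6 rpy [-3.142 -0.     0.292] Fdock -0.36 -0.67 -2.74 M [-0.12 -0.06 -0.01] w 13.4 q7 -1.37
t 4.5 dock -133.7 -0.1 z 44.6 rpy [ 3.142 -0.     0.292] Fdock -0.43 0.28 -2.32 M [-0.11 -0.06  0.04] w 13.7 q7 -1.38
t 4.7 dock -132.8 -0.0 z 44.6 rpy [ 3.142 -0.     0.292] Fdock -0.94 0.5 -2.3 M [-0.16 -0.1  -0.  ] w 13.6 q7 -1.38
```

```bash
S='from h import *
st()'
python3 -m creep '[{"rx":0,"ry":0,"tx":0,"ty":-0.5,"tz":0,"rz":0,"hand":1},{"rx":0,"ry":0,"tx":0,"ty":-0.5,"tz":0,"rz":0,"hand":1}]' >/dev/null; python3 -c "$S"
python3 -m creep '[{"rx":0,"ry":0,"tx":0,"ty":-0.5,"tz":0,"rz":0,"hand":1},{"rx":0,"ry":0,"tx":0,"ty":-0.5,"tz":0,"rz":0,"hand":1}]' >/dev/null; python3 -c "$S"
python3 -m creep '[{"rx":0,"ry":0,"tx":0,"ty":-0.5,"tz":0,"rz":0,"hand":1},{"rx":0,"ry":0,"tx":0,"ty":-0.5,"tz":0,"rz":0,"hand":1}]' >/dev/null; python3 -c "$S"
python3 -m creep '[{"rx":0,"ry":0,"tx":0,"ty":-0.5,"tz":0,"rz":0,"hand":1},{"rx":0,"ry":0,"tx":0,"ty":-0.5,"tz":0,"rz":0,"hand":1}]' >/dev/null; python3 -c "$S"
```

```text
t 4.9 dock -132.1 -0.0 z 44.5 rpy [-3.142  0.     0.292] Fdock -0.89 0.79 -1.51 M [-0.06 -0.02 -0.04] w 13.6 q7 -1.38
t 5.1 dock -131.7 -0.1 z 44.6 rpy [-3.142 -0.     0.292] Fdock -0.64 -0.72 -1.86 M [-0.1  -0.06 -0.03] w 13.5 q7 -1.38
t 5.3 dock -131.2 -0.1 z 44.6 rpy [-3.142 -0.     0.292] Fdock -0.91 0.38 -0.83 M [-0.16 -0.09  0.02] w 13.4 q7 -1.38
t 5.5 dock -130.7 -0.0 z 44.6 rpy [-3.142 -0.     0.292] Fdock -0.14 0.38 -0.74 M [-0.12 -0.05  0.  ] w 13.5 q7 -1.38
```

```bash
S='from h import *
st()'
for i in 1 2 3 4; do python3 -m creep '[{"rx":0,"ry":0,"tx":0,"ty":-0.5,"tz":0,"rz":0,"hand":1},{"rx":0,"ry":0,"tx":0,"ty":-0.5,"tz":0,"rz":0,"hand":1}]' >/dev/null; python3 -c "$S"; done
```

```text
t 5.7 dock -130.1 -0.1 z 44.5 rpy [-3.142 -0.     0.292] Fdock -1.52 -0.23 0.55 M [-0.16 -0.04 -0.06] w 13.4 q7 -1.38
t 5.9 dock -129.6 -0.0 z 44.5 rpy [-3.142 -0.     0.292] Fdock -0.46 0.1 -0.38 M [-0.22 -0.04 -0.03] w 13.4 q7 -1.38
t 6.1 dock -129.1 -0.0 z 44.5 rpy [-3.142 -0.     0.292] Fdock -0.19 -0.39 0.28 M [-0.18 -0.04  0.05] w 13.6 q7 -1.38
t 6.3 dock -128.6 -0.1 z 44.6 rpy [-3.142 -0.     0.292] Fdock -0.46 0.14 0.19 M [-0.16 -0.08 -0.01] w 13.4 q7 -1.38
```

```bash
S='from h import *
st()'
for i in 1 2 3; do python3 -m creep '[{"rx":0,"ry":0,"tx":0,"ty":-0.5,"tz":0,"rz":0,"hand":1},{"rx":0,"ry":0,"tx":0,"ty":-0.5,"tz":0,"rz":0,"hand":1}]' >/dev/null; python3 -c "$S"; done
```

```text
t 6.5 dock -128.1 -0.1 z 44.5 rpy [-3.142 -0.     0.292] Fdock -1.02 -0.04 1.1 M [-0.18 -0.09 -0.01] w 13.6 q7 -1.39
t 6.7 dock -127.7 -0.1 z 44.6 rpy [-3.142 -0.     0.292] Fdock -0.13 -0.63 2.1 M [-0.23 -0.05  0.02] w 13.3 q7 -1.39
t 6.9 dock -127.1 -0.0 z 44.5 rpy [-3.142  0.     0.292] Fdock -0.47 0.39 1.03 M [-0.21 -0.05 -0.07] w 13.5 q7 -1.39
```

```bash
S='from h import *
st()'
for i in 1 2 3; do python3 -m creep '[{"rx":0,"ry":0,"tx":0,"ty":-0.5,"tz":0,"rz":0,"hand":1},{"rx":0,"ry":0,"tx":0,"ty":-0.5,"tz":0,"rz":0,"hand":1}]' >/dev/null; python3 -c "$S"; done
```

```text
t 7.1 dock -126.6 -0.0 z 44.6 rpy [-3.142 -0.     0.292] Fdock -0.64 -0.55 1.86 M [-0.28 -0.1  -0.06] w 13.3 q7 -1.39
t 7.3 dock -126.1 -0.1 z 44.6 rpy [-3.142 -0.     0.292] Fdock -1.21 0.52 1.51 M [-0.27 -0.1   0.  ] w 13.3 q7 -1.39
t 7.5 dock -125.6 -0.0 z 44.6 rpy [-3.142 -0.     0.292] Fdock -0.72 -0.37 2.31 M [-0.24 -0.08 -0.04] w 13.4 q7 -1.39
```

```bash
python3 -c "
from h import *
snap('top','t3');snap('wrist','w3');st()
p=pickle.load(open('pics/t3.pkl','rb'))['pixels'][215:325,380:540];cv2.imwrite('pics/t3c.png',cv2.resize(p,None,fx=5,fy=5))"
```

```text
t 7.6 dock -125.6 -0.1 z 44.6 rpy [-3.142 -0.     0.292] Fdock -0.64 -0.27 2.61 M [-0.29 -0.1  -0.04] w 13.9 q7 -1.39
```

View pics/t3c.png

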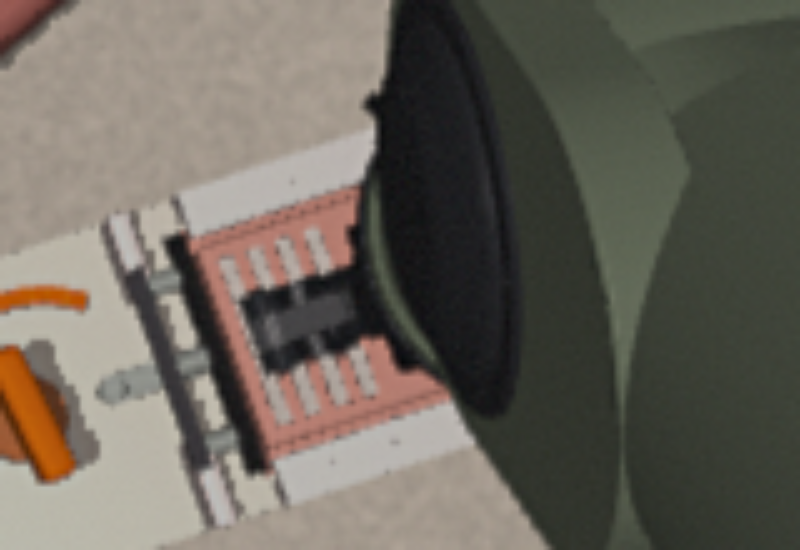

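View pics/w3.png

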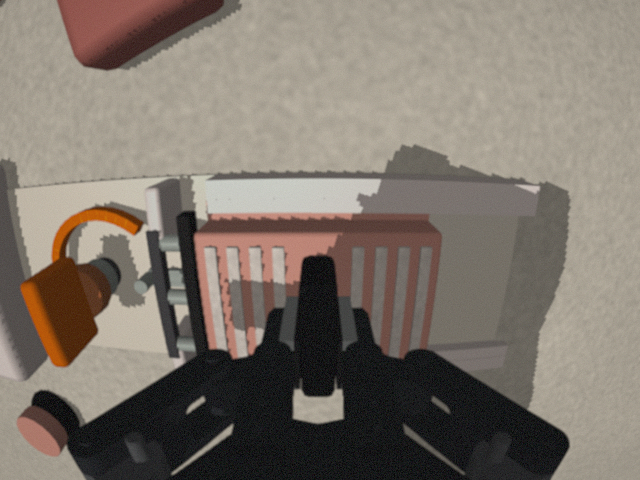

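The cassette's front is almost at the seal (wrist picture, a thin gap at about x 196), with no force yet. I go on in 0.5 mm steps.

```bash
S='from h import *
st()'
for i in 1 2; do python3 -m creep '[{"rx":0,"ry":0,"tx":0,"ty":-0.5,"tz":0,"rz":0,"hand":1},{"rx":0,"ry":0,"tx":0,"ty":-0.5,"tz":0,"rz":0,"hand":1}]' >/dev/null; python3 -c "$S"; done
```

```text
t 7.8 dock -125.2 -0.0 z 44.6 rpy [ 3.142 -0.     0.292] Fdock -0.69 0.95 2.97 M [-0.26 -0.02  0.02] w 13.6 q7 -1.39
t 8.0 dock -124.7 -0.0 z 44.6 rpy [ 3.142 -0.     0.292] Fdock -1.29 0.53 1.88 M [-0.25 -0.06  0.01] w 13.3 q7 -1.39
```

```bash
S='from h import *
st()'
for i in 1 2; do python3 -m creep '[{"rx":0,"ry":0,"tx":0,"ty":-0.5,"tz":0,"rz":0,"hand":1},{"rx":0,"ry":0,"tx":0,"ty":-0.5,"tz":0,"rz":0,"hand":1}]' >/dev/null; python3 -c "$S"; done
```

```text
t 8.2 dock -124.1 -0.0 z 44.6 rpy [-3.142 -0.     0.292] Fdock -0.99 -0.77 3.2 M [-0.31 -0.16 -0.01] w 13.7 q7 -1.39
t 8.4 dock -123.8 -0.0 z 44.5 rpy [3.142 0.    0.292] Fdock -1.69 0.34 3.01 M [-0.47 -0.19  0.01] w 13.3 q7 -1.39
```

```bash
S='from h import *
st()'
for i in 1; do python3 -m creep '[{"rx":0,"ry":0,"tx":0,"ty":-0.5,"tz":0,"rz":0,"hand":1},{"rx":0,"ry":0,"tx":0,"ty":-0.5,"tz":0,"rz":0,"hand":1}]' >/dev/null; python3 -c "$S"; done
```

```text
t 8.6 dock -123.6 -0.0 z 44.5 rpy [ 3.141 -0.     0.292] Fdock -5.75 -0.43 2.01 M [-1.02 -0.37  0.02] w 13.7 q7 -1.39
```

```bash
S='from h import *
st()'
for i in 1; do python3 -m creep '[{"rx":0,"ry":0,"tx":0,"ty":-0.5,"tz":0,"rz":0,"hand":1},{"rx":0,"ry":0,"tx":0,"ty":-0.5,"tz":0,"rz":0,"hand":1}]' >/dev/null; python3 -c "$S"; done;  python3 -m creep '[{"rx":0,"ry":0,"tx":0,"ty":0,"tz":0,"rz":0,"hand":1},{"rx":0,"ry":0,"tx":0,"ty":0,"tz":0,"rz":0,"hand":1}]' >/dev/null; python3 -c "$S"
```

```text
t 8.8 dock -123.1 -0.0 z 44.5 rpy [ 3.141 -0.     0.292] Fdock -4.68 0.2 2.87 M [-1.04 -0.4   0.04] w 13.2 q7 -1.39
t 9.0 dock -123.1 -0.0 z 44.5 rpy [ 3.141 -0.     0.292] Fdock -5.28 -0.4 2.44 M [-1.04 -0.36  0.01] w 13.6 q7 -1.39
```

Seal contact felt: force rose from about -1 to -5.3 N at dock x ≈ -123.7, now pressed in about 0.6 mm. I let go and lift.

```bash
python3 -m creep '[{"rx":0,"ry":0,"tx":0,"ty":0,"tz":0,"rz":0,"hand":0.4},{"rx":0,"ry":0,"tx":0,"ty":0,"tz":0,"rz":0,"hand":0},{"rx":0,"ry":0,"tx":0,"ty":0,"tz":0,"rz":0,"hand":-0.3},{"rx":0,"ry":0,"tx":0,"ty":0,"tz":0,"rz":0,"hand":-0.3},{"rx":0,"ry":0,"tx":0,"ty":0,"tz":-20,"rz":0,"hand":-0.3},{"rx":0,"ry":0,"tx":0,"ty":0,"tz":-60,"rz":0,"hand":-0.3},{"rx":0,"ry":0,"tx":0,"ty":0,"tz":-100,"rz":0,"hand":-0.3},{"rx":0,"ry":0,"tx":0,"ty":0,"tz":-110,"rz":0,"hand":-0.3}]'
python3 -c "
from h import *
st(); P=dw(0,0,155); print(P); plan(P,DQ[2]+.08+np.pi/2);p=snap('wrist','w4')"
```

```text
clock: 9.8
position: [0.5527, -0.0452, 0.1583]
tool_rot: [3.14, -0.005, 0.292]
force: [0.3, -0.1, -1.0]
grip_width: 0.0551
t 9.8 dock -123.2 -1.5 z 158.3 rpy [ 3.14  -0.005  0.292] Fdock -0.17 -0.25 -1.04 M [-0.04 -0.02 -0.02] w 55.1 q7 -1.37
[0.5158 0.0723 0.155 ]
shift mm [  -1.6 -123.2    3.2] rot deg [-4.2000e-01 -1.4000e-01  1.7539e+02]
```

View pics/w4.png

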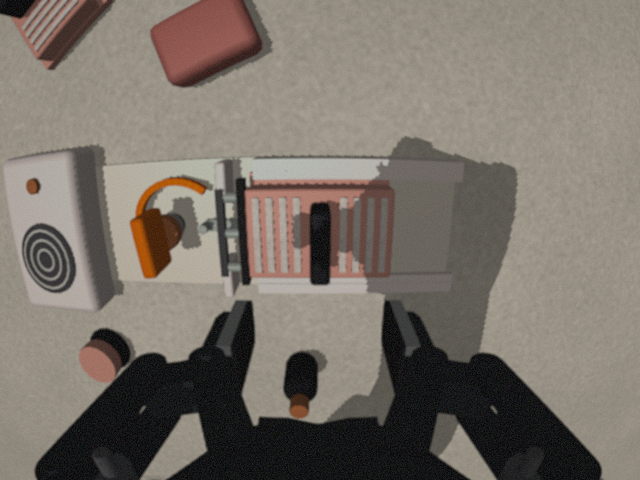

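```bash
python3 -m creep '[{"rx":0,"ry":0,"tx":-1,"ty":-40,"tz":0,"rz":-8,"hand":-0.3},{"rx":0,"ry":0,"tx":-1,"ty":-80,"tz":0,"rz":-16,"hand":-0.3},{"rx":0,"ry":0,"tx":-1,"ty":-115,"tz":0,"rz":-24,"hand":-0.3},{"rx":0,"ry":0,"tx":-1,"ty":-123,"tz":0,"rz":-32,"hand":-0.3},{"rx":0,"ry":0,"tx":-1,"ty":-123,"tz":0,"rz":-40,"hand":-0.3},{"rx":0,"ry":0,"tx":-1,"ty":-123,"tz":0,"rz":-48,"hand":-0.3},{"rx":0,"ry":0,"tx":-1,"ty":-123,"tz":0,"rz":-56,"hand":-0.3},{"rx":0,"ry":0,"tx":-1,"ty":-123,"tz":0,"rz":-64,"hand":-0.3}]'
python3 -m creep '[{"rx":0,"ry":0,"tx":0,"ty":0,"tz":0,"rz":-8,"hand":-0.3},{"rx":0,"ry":0,"tx":0,"ty":0,"tz":0,"rz":-16,"hand":-0.3},{"rx":0,"ry":0,"tx":0,"ty":0,"tz":0,"rz":-24,"hand":-0.3},{"rx":0,"ry":0,"tx":0,"ty":0,"tz":0,"rz":-32,"hand":-0.3},{"rx":0,"ry":0,"tx":0,"ty":0,"tz":0,"rz":-40,"hand":-0.3},{"rx":0,"ry":0,"tx":0,"ty":0,"tz":0,"rz":-48,"hand":-0.3},{"rx":0,"ry":0,"tx":0,"ty":0,"tz":0,"rz":-56,"hand":-0.3},{"rx":0,"ry":0,"tx":0,"ty":0,"tz":0,"rz":-64,"hand":-0.3}]'
python3 -c "
from h import *
st();P=dw(0,0,155);plan(P,DQ[2]+.08+np.pi/2);snap('wrist','w5')"
```

```text
clock: 10.65
position: [0.5143, 0.0724, 0.1535]
tool_rot: [-3.14, -0.0, 1.415]
force: [-0.6, -0.3, 0.1]
grip_width: 0.0555
clock: 11.45
position: [0.5143, 0.0725, 0.1535]
tool_rot: [-3.141, -0.002, 2.532]
force: [-0.4, 0.1, -1.1]
grip_width: 0.0553
t 11.45 dock 0.6 1.4 z 153.5 rpy [-3.141e+00 -2.000e-03  2.532e+00] Fdock 0.16 0.33 -1.1 M [0.01 0.03 0.  ] w 55.3 q7 0.29
shift mm [-1.3  0.7 -1.5] rot deg [ 3.000e-02 -9.000e-02 -5.626e+01]
```

View pics/w5.png

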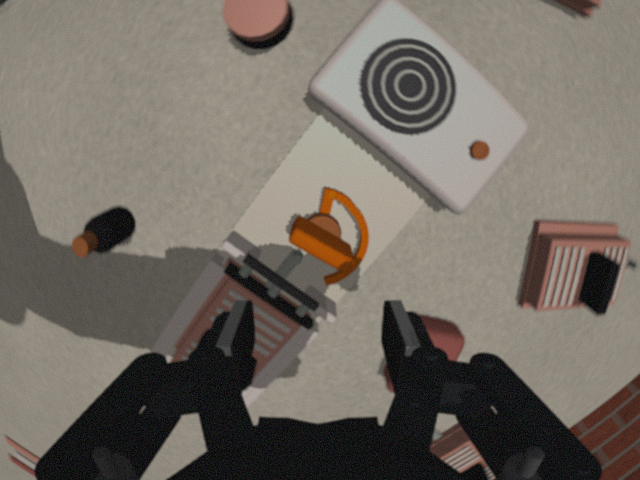

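```bash
python3 -m creep '[{"rx":0,"ry":0,"tx":0,"ty":0,"tz":0,"rz":-8,"hand":-0.3},{"rx":0,"ry":0,"tx":0,"ty":0,"tz":0,"rz":-16,"hand":-0.3},{"rx":0,"ry":0,"tx":0,"ty":0,"tz":0,"rz":-24,"hand":-0.3},{"rx":0,"ry":0,"tx":0,"ty":0,"tz":0,"rz":-32,"hand":-0.3},{"rx":0,"ry":0,"tx":0,"ty":0,"tz":0,"rz":-40,"hand":-0.3},{"rx":0,"ry":0,"tx":0,"ty":0,"tz":0,"rz":-48,"hand":-0.3},{"rx":0,"ry":0,"tx":0,"ty":0,"tz":0,"rz":-56,"hand":-0.3},{"rx":0,"ry":0,"tx":0,"ty":0,"tz":0,"rz":-56,"hand":-0.3}]'
python3 -c "
from h import *
st();P=dw(0,0,155);plan(P,DQ[2]+.08+np.pi/2);p=snap('wrist','w6');c=p['pixels'][100:320,190:450];cv2.imwrite('pics/w6c.png',cv2.resize(c,None,fx=3,fy=3,interpolation=cv2.INTER_CUBIC))"
```

```text
clock: 12.3
position: [0.5143, 0.0724, 0.1536]
tool_rot: [3.14, -0.001, -2.78]
force: [0.0, 0.9, -0.3]
grip_width: 0.0554
t 12.3 dock 0.5 1.4 z 153.6 rpy [ 3.14e+00 -1.00e-03 -2.78e+00] Fdock 0.87 -0.28 -0.29 M [0.   0.01 0.01] w 55.4 q7 1.12
shift mm [-1.3 -0.6 -1.4] rot deg [ 0.09 -0.07 -0.59]
```

View pics/w6c.png

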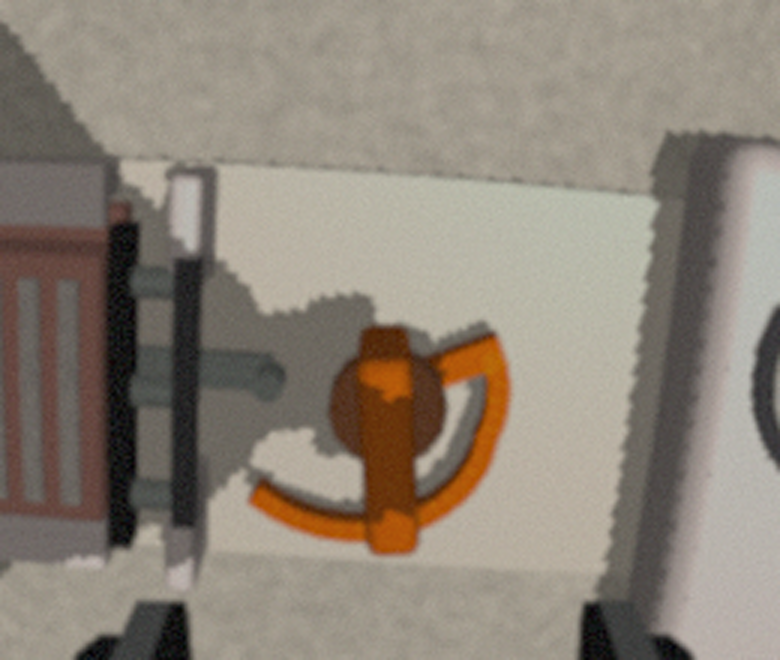

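Run:
```python
from h import *
p=pickle.load(open('pics/w6.pkl','rb'))
g=lambda u,v:(u/3+190,v/3+100)
a=[wbp(p,g(*q),72) for q in((362,358),(412,358),(368,552),(416,550))]
for q in a: print(D(q))
top=(a[0]+a[1])/2;bot_=(a[2]+a[3])/2
R=Ro.from_euler('xyz',p['state']['tool_rot']).as_matrix()
print('in tool',[(R.T@(q-p['state']['position'])*1e3).round(1) for q in(top,bot_,(top+bot_)/2)])
print('wall/pin', D(wbp(p,g(195,180),34)),D(wbp(p,g(270,378),22)))
```

```text
[-5.  22.9]
[ 5.4 23.6]
[ -0.9 -21.4]
[  9.7 -20.1]
in tool [array([21.7,  1.1, 81.6]), array([-22.4,   2.2,  81.6]), array([-0.4,  1.7, 81.6])]
wall/pin [-47.5  53.8] [-28.4   2.5]
```

```bash
python3 -m creep '[{"rx":0,"ry":0,"tx":0,"ty":1,"tz":30,"rz":-1,"hand":-0.3},{"rx":0,"ry":0,"tx":0,"ty":1,"tz":65,"rz":-1,"hand":-0.3},{"rx":0,"ry":0,"tx":0,"ty":1,"tz":95,"rz":-1,"hand":-0.3},{"rx":0,"ry":0,"tx":0,"ty":1,"tz":108,"rz":-1,"hand":-0.3},{"rx":0,"ry":0,"tx":0,"ty":1,"tz":111,"rz":-1,"hand":-0.3},{"rx":0,"ry":0,"tx":0,"ty":1,"tz":111,"rz":-1,"hand":-0.3},{"rx":0,"ry":0,"tx":0,"ty":1,"tz":111,"rz":-1,"hand":-0.3}]'
python3 -c "
from h import *
st();p=snap('wrist','w7');"
```

```text
clock: 13.05
position: [0.5151, 0.0734, 0.0447]
tool_rot: [-3.141, 0.001, -2.764]
force: [-0.3, 0.1, 0.3]
grip_width: 0.0557
t 13.05 dock 1.3 0.3 z 44.7 rpy [-3.141e+00  1.000e-03 -2.764e+00] Fdock 0.15 0.26 0.27 M [ 0.05 -0.02 -0.05] w 55.7 q7 0.97
```

View pics/w7.png

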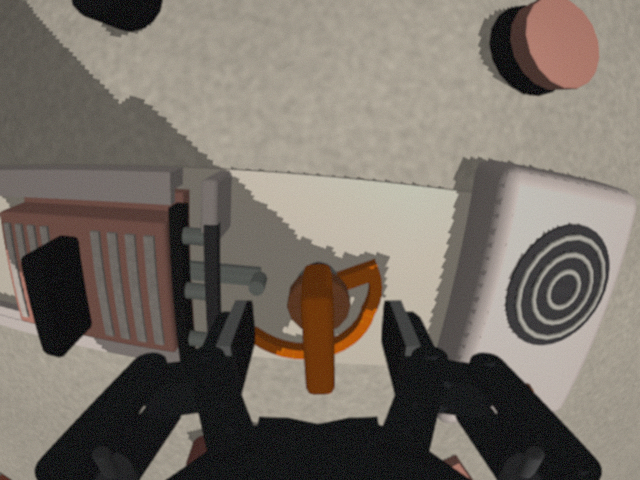

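```bash
python3 -m creep '[{"rx":0,"ry":0,"tx":0,"ty":0,"tz":0,"rz":0,"hand":0.3},{"rx":0,"ry":0,"tx":0,"ty":0,"tz":0,"rz":0,"hand":0.6},{"rx":0,"ry":0,"tx":0,"ty":0,"tz":0,"rz":0,"hand":0.8},{"rx":0,"ry":0,"tx":0,"ty":0,"tz":0,"rz":0,"hand":1},{"rx":0,"ry":0,"tx":0,"ty":0,"tz":0,"rz":0,"hand":1},{"rx":0,"ry":0,"tx":0,"ty":0,"tz":0,"rz":0,"hand":1},{"rx":0,"ry":0,"tx":0,"ty":0,"tz":0,"rz":0,"hand":1},{"rx":0,"ry":0,"tx":0,"ty":0,"tz":0,"rz":0,"hand":1}]' 80
python3 -c "
from h import *
st()"
```

```text
clock: 13.9
position: [0.5145, 0.0734, 0.0439]
tool_rot: [-3.141, 0.0, -2.762]
force: [-1.9, 0.1, 8.8]
grip_width: 0.0104
t 13.9 dock 1.4 0.9 z 43.9 rpy [-3.141  0.    -2.762] Fdock 0.65 1.74 8.83 M [-0.02  0.51  0.01] w 10.4 q7 0.97
```

```bash
python3 -m creep '[{"rx":0,"ry":0,"tx":0,"ty":0,"tz":-0.5,"rz":3,"hand":1},{"rx":0,"ry":0,"tx":0,"ty":0,"tz":-0.5,"rz":7,"hand":1},{"rx":0,"ry":0,"tx":0,"ty":0,"tz":-0.5,"rz":11,"hand":1},{"rx":0,"ry":0,"tx":0,"ty":0,"tz":-0.5,"rz":15,"hand":1},{"rx":0,"ry":0,"tx":0,"ty":0,"tz":-0.5,"rz":19,"hand":1},{"rx":0,"ry":0,"tx":0,"ty":0,"tz":-0.5,"rz":23,"hand":1},{"rx":0,"ry":0,"tx":0,"ty":0,"tz":-0.5,"rz":27,"hand":1},{"rx":0,"ry":0,"tx":0,"ty":0,"tz":-0.5,"rz":30,"hand":1}]' >/dev/null
python3 -c "
from h import *
st();snap('wrist','w8')"
```

```text
t 14.7 dock 2.3 0.8 z 44.0 rpy [ 3.14  -0.     2.995] Fdock 5.52 -1.33 -4.51 M [1.1  0.05 0.08] w 10.8 q7 0.53
```

View pics/w8.png

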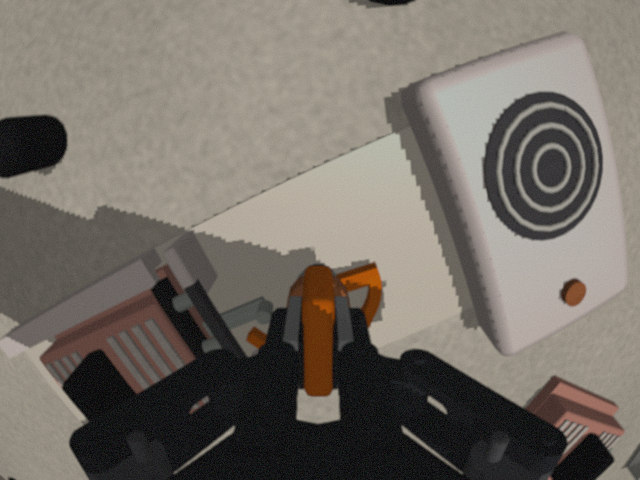

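```bash
python3 -m creep '[{"rx":0,"ry":0,"tx":0.3,"ty":0.7,"tz":0.2,"rz":4,"hand":1},{"rx":0,"ry":0,"tx":0.3,"ty":0.7,"tz":0.2,"rz":8,"hand":1},{"rx":0,"ry":0,"tx":0.3,"ty":0.7,"tz":0.2,"rz":12,"hand":1},{"rx":0,"ry":0,"tx":0.3,"ty":0.7,"tz":0.2,"rz":16,"hand":1},{"rx":0,"ry":0,"tx":0.3,"ty":0.7,"tz":0.2,"rz":20,"hand":1},{"rx":0,"ry":0,"tx":0.3,"ty":0.7,"tz":0.2,"rz":24,"hand":1}]' >/dev/null
cat >> h.py <<'E'
def tshift(dx,dy):
    s=bot.observe();R=Ro.from_euler('xyz',s['tool_rot']).as_matrix();c,n=np.cos(DQ[2]),np.sin(DQ[2])
    print('tool shift',(R.T@[c*dx-n*dy,n*dx+c*dy,0]).round(2),'cam',round(float((DQ[2]+np.pi/2-s['tool_rot'][2])),3))
E
python3 -c "
from h import *
st();tshift(1,0);tshift(0,1)"
```

```text
t 15.35 dock 2.8 0.4 z 44.0 rpy [ 3.14  -0.     2.576] Fdock 3.82 -2.75 -2.52 M [ 1.   -0.29  0.07] w 10.9 q7 0.19
tool shift [0.76 0.65 0.  ] cam 0.858
tool shift [ 0.65 -0.76 -0.  ] cam 0.858
```

```bash
python3 -m creep '[{"rx":0,"ry":0,"tx":0.1,"ty":0.5,"tz":0.1,"rz":4,"hand":1},{"rx":0,"ry":0,"tx":0.1,"ty":0.5,"tz":0.1,"rz":8,"hand":1},{"rx":0,"ry":0,"tx":0.1,"ty":0.5,"tz":0.1,"rz":12,"hand":1},{"rx":0,"ry":0,"tx":0.1,"ty":0.5,"tz":0.1,"rz":16,"hand":1}]' >/dev/null
python3 -c "
from h import *
st();tshift(1,0);snap('top','t9');snap('wrist','w9')
p=pickle.load(open('pics/t9.pkl','rb'))['pixels'][215:325,340:500];cv2.imwrite('pics/t9c.png',cv2.resize(p,None,fx=5,fy=5))"
```

```text
t 15.75 dock 3.2 -0.0 z 44.0 rpy [ 3.14  -0.     2.297] Fdock 4.37 -3.38 -0.89 M [ 0.81 -0.31  0.08] w 10.9 q7 -0.04
tool shift [0.91 0.42 0.  ] cam 1.137
```

View pics/w9.png

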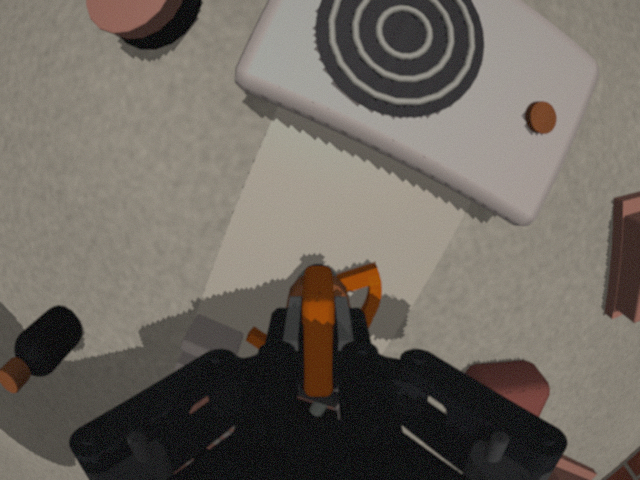

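```bash
python3 -m creep '[{"rx":0,"ry":0,"tx":0.2,"ty":0.4,"tz":0,"rz":4,"hand":1},{"rx":0,"ry":0,"tx":0.2,"ty":0.4,"tz":0,"rz":8,"hand":1},{"rx":0,"ry":0,"tx":0.2,"ty":0.4,"tz":0,"rz":12,"hand":1},{"rx":0,"ry":0,"tx":0.2,"ty":0.4,"tz":0,"rz":16,"hand":1}]' >/dev/null
python3 -c "
from h import *
st();tshift(1,0);tshift(0,1)"
```

```text
t 16.25 dock 3.3 -0.5 z 44.0 rpy [ 3.14 -0.    2.02] Fdock 3.3 -5.52 -0.7 M [ 0.87 -0.71  0.1 ] w 10.9 q7 -0.25
tool shift [0.99 0.16 0.  ] cam 1.414
tool shift [ 0.16 -0.99 -0.  ] cam 1.414
```

```bash
python3 -m creep '[{"rx":0,"ry":0,"tx":0.1,"ty":0.6,"tz":0,"rz":4,"hand":1},{"rx":0,"ry":0,"tx":0.1,"ty":0.6,"tz":0,"rz":8,"hand":1},{"rx":0,"ry":0,"tx":0.1,"ty":0.6,"tz":0,"rz":12,"hand":1},{"rx":0,"ry":0,"tx":0.1,"ty":0.6,"tz":0,"rz":16,"hand":1}]' >/dev/null
python3 -c "
from h import *
st();tshift(1,0);tshift(0,1);snap('side','s10');snap('top','t10')
p=pickle.load(open('pics/t10.pkl','rb'))['pixels'][215:325,340:500];cv2.imwrite('pics/t10c.png',cv2.resize(p,None,fx=5,fy=5))"
```

```text
t 16.65 dock 3.3 -1.0 z 44.0 rpy [ 3.14e+00 -1.00e-03  1.74e+00] Fdock 2.25 -5.31 -0.02 M [ 0.67 -0.77  0.18] w 10.8 q7 -0.46
tool shift [ 0.99 -0.12  0.  ] cam 1.693
tool shift [-0.12 -0.99 -0.  ] cam 1.693
```

View pics/t10c.png

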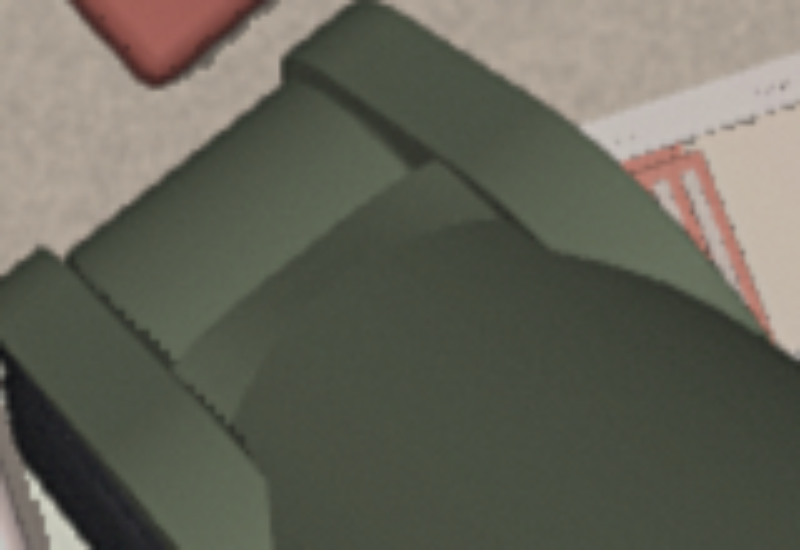

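View pics/s10.png

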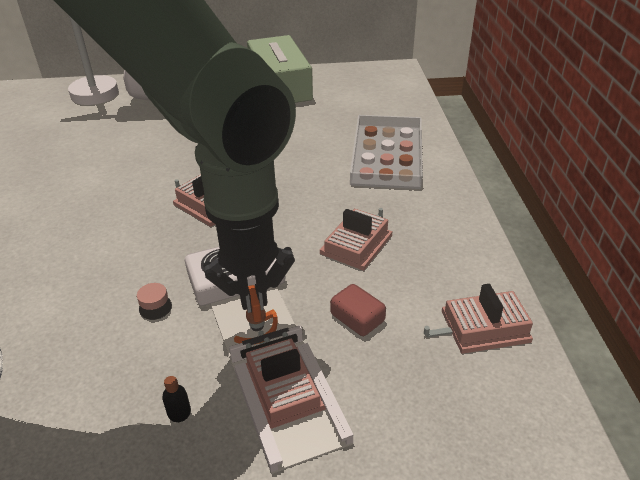

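```bash
python3 -m creep '[{"rx":0,"ry":0,"tx":0.1,"ty":0.6,"tz":0,"rz":4,"hand":1},{"rx":0,"ry":0,"tx":0.1,"ty":0.6,"tz":0,"rz":8,"hand":1},{"rx":0,"ry":0,"tx":0.1,"ty":0.6,"tz":0,"rz":12,"hand":1},{"rx":0,"ry":0,"tx":0.1,"ty":0.6,"tz":0,"rz":16,"hand":1}]' >/dev/null
python3 -c "
from h import *
st();tshift(1,0);tshift(0,1);snap('wrist','w11')"
```

```text
t 17.15 dock 3.2 -1.5 z 44.0 rpy [ 3.140e+00 -1.000e-03  1.462e+00] Fdock 1.61 -5.03 1.22 M [ 0.49 -0.74  0.26] w 10.6 q7 -0.67
tool shift [ 0.92 -0.39  0.  ] cam 1.972
tool shift [-0.39 -0.92 -0.  ] cam 1.972
```

View pics/w11.png

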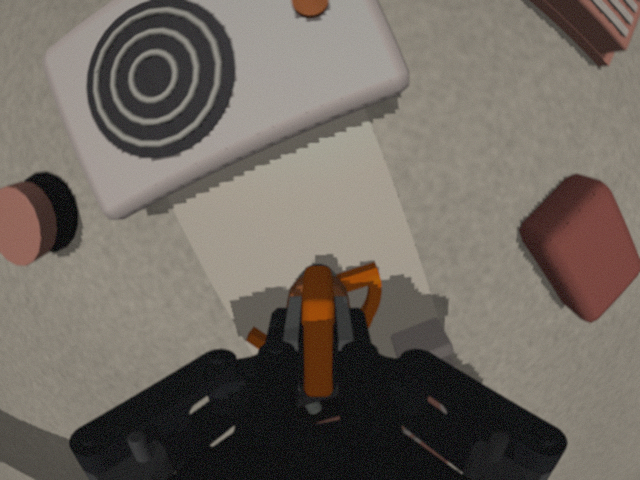

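```bash
python3 -c "
from h import *
a=pickle.load(open('pics/s10.pkl','rb'))['pixels'];b=snap('side','s11')['pixels']
k=lambda q:cv2.resize(q[300:440,225:355],None,fx=3,fy=3,interpolation=cv2.INTER_CUBIC)
cv2.imwrite('pics/s11c.png',np.hstack([k(a),k(b)]))
"
```

```text
(no output)
```

View pics/s11c.png

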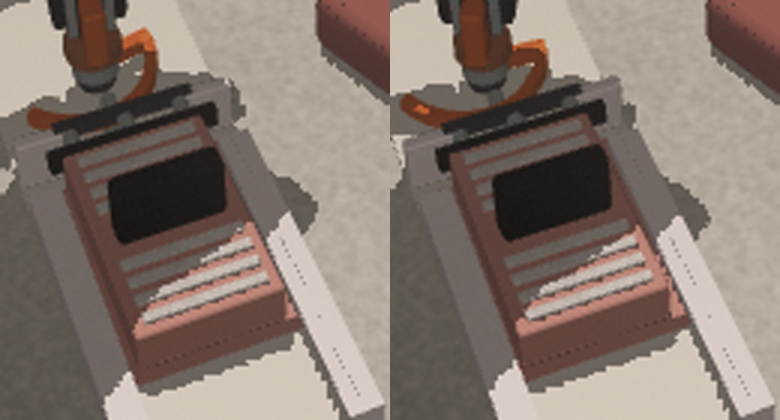

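The hook has wrapped in front of the pin and the cassette is creeping inward (grip top edge about 2 px up in the crop). I go on.

```bash
python3 -m creep '[{"rx":0,"ry":0,"tx":0.3,"ty":0.4,"tz":0,"rz":4,"hand":1},{"rx":0,"ry":0,"tx":0.3,"ty":0.4,"tz":0,"rz":8,"hand":1},{"rx":0,"ry":0,"tx":0.3,"ty":0.4,"tz":0,"rz":12,"hand":1},{"rx":0,"ry":0,"tx":0.3,"ty":0.4,"tz":0,"rz":16,"hand":1}]' >/dev/null
python3 -c "
from h import *
st();tshift(1,0);tshift(0,1)"
```

```text
t 17.65 dock 3.0 -1.9 z 44.0 rpy [ 3.141e+00 -1.000e-03  1.184e+00] Fdock -1.36 -5.18 1.88 M [ 0.25 -1.09  0.23] w 10.7 q7 -0.87
tool shift [ 0.78 -0.63 -0.  ] cam 2.25
tool shift [-0.63 -0.78 -0.  ] cam 2.25
```

```bash
python3 -m creep '[{"rx":0,"ry":0,"tx":0.2,"ty":0.4,"tz":0,"rz":4,"hand":1},{"rx":0,"ry":0,"tx":0.2,"ty":0.4,"tz":0,"rz":8,"hand":1},{"rx":0,"ry":0,"tx":0.2,"ty":0.4,"tz":0,"rz":12,"hand":1},{"rx":0,"ry":0,"tx":0.2,"ty":0.4,"tz":0,"rz":16,"hand":1}]' >/dev/null
python3 -c "
from h import *
st();tshift(1,0);tshift(0,1)"
```

```text
t 18.05 dock 2.6 -2.3 z 44.0 rpy [ 3.141e+00 -1.000e-03  9.040e-01] Fdock -2.0 -5.02 2.76 M [-0.15 -1.1   0.32] w 10.6 q7 -1.07
tool shift [ 0.57 -0.82 -0.  ] cam 2.529
tool shift [-0.82 -0.57 -0.  ] cam 2.529
```

```bash
python3 -m creep '[{"rx":0,"ry":0,"tx":0,"ty":0.5,"tz":0,"rz":4,"hand":1},{"rx":0,"ry":0,"tx":0,"ty":0.5,"tz":0,"rz":8,"hand":1},{"rx":0,"ry":0,"tx":0,"ty":0.5,"tz":0,"rz":12,"hand":1},{"rx":0,"ry":0,"tx":0,"ty":0.5,"tz":0,"rz":16,"hand":1},{"rx":0,"ry":0,"tx":0,"ty":0.5,"tz":0,"rz":20,"hand":1}]' >/dev/null
python3 -c "
from h import *
st();tshift(1,0);tshift(0,1);snap('side','s12');snap('wrist','w12')"
```

```text
t 18.55 dock 2.0 -2.5 z 44.0 rpy [ 3.141e+00 -1.000e-03  5.550e-01] Fdock -2.97 -4.37 3.09 M [-0.32 -1.1   0.17] w 10.8 q7 -1.32
tool shift [ 0.26 -0.97 -0.  ] cam 2.879
tool shift [-0.97 -0.26 -0.  ] cam 2.879
```

```bash
python3 -m creep '[{"rx":0,"ry":0,"tx":0,"ty":0.4,"tz":0,"rz":3,"hand":1},{"rx":0,"ry":0,"tx":0,"ty":0.4,"tz":0,"rz":6,"hand":1},{"rx":0,"ry":0,"tx":0,"ty":0.4,"tz":0,"rz":9,"hand":1},{"rx":0,"ry":0,"tx":0,"ty":0.4,"tz":0,"rz":9,"hand":1}]' >/dev/null
python3 -c "
from h import *
st();tshift(1,0)"
python3 -m creep '[{"rx":0,"ry":0,"tx":0,"ty":0.2,"tz":0,"rz":2,"hand":1},{"rx":0,"ry":0,"tx":0,"ty":0.2,"tz":0,"rz":4,"hand":1},{"rx":0,"ry":0,"tx":0,"ty":0.2,"tz":0,"rz":4,"hand":1}]' >/dev/null
python3 -c "
from h import *
st();tshift(1,0);snap('side','s13');p=snap('wrist','w13')"
```

```text
t 19.05 dock 1.8 -2.5 z 44.0 rpy [ 3.141e+00 -1.000e-03  3.990e-01] Fdock -3.72 -4.19 5.34 M [-0.28 -1.03 -0.11] w 10.8 q7 -1.43
tool shift [ 0.11 -0.99 -0.  ] cam 3.035
t 19.35 dock 1.7 -2.5 z 44.0 rpy [ 3.141e+00 -1.000e-03  3.290e-01] Fdock -2.81 -5.13 5.03 M [-0.28 -1.03 -0.13] w 10.4 q7 -1.48
tool shift [ 0.04 -1.   -0.  ] cam 3.105
```

View pics/w13.png

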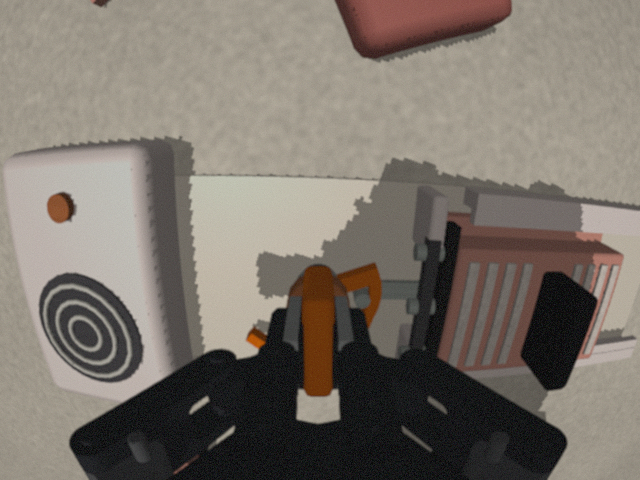

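View pics/s13.png

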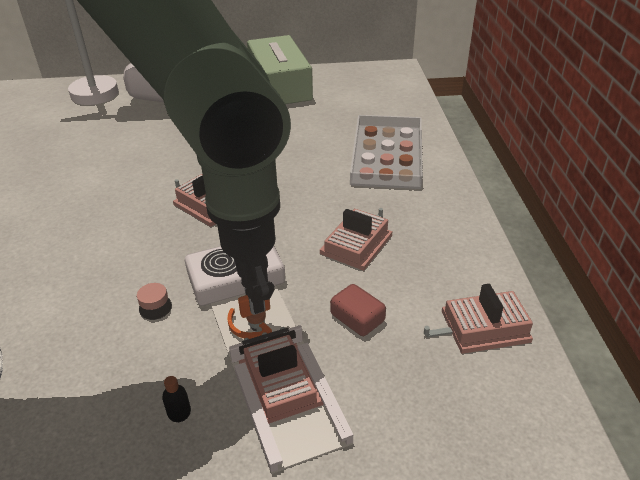

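The pin at (362,298) sits inside the hook. Two degrees more, then I let go and lift.

```bash
python3 -m creep '[{"rx":0,"ry":0,"tx":0.2,"ty":0.1,"tz":0,"rz":1,"hand":1},{"rx":0,"ry":0,"tx":0.3,"ty":0.2,"tz":0,"rz":2,"hand":1},{"rx":0,"ry":0,"tx":0.4,"ty":0.3,"tz":0,"rz":2,"hand":1}]' >/dev/null
python3 -c "
from h import *
st();tshift(1,0)"
python3 -m creep '[{"rx":0,"ry":0,"tx":0,"ty":0,"tz":0,"rz":0,"hand":0.4},{"rx":0,"ry":0,"tx":0,"ty":0,"tz":0,"rz":0,"hand":0},{"rx":0,"ry":0,"tx":0,"ty":0,"tz":0,"rz":0,"hand":-0.3},{"rx":0,"ry":0,"tx":0,"ty":0,"tz":0,"rz":0,"hand":-0.3},{"rx":0,"ry":0,"tx":0,"ty":0,"tz":-20,"rz":0,"hand":-0.3},{"rx":0,"ry":0,"tx":0,"ty":0,"tz":-60,"rz":0,"hand":-0.3},{"rx":0,"ry":0,"tx":0,"ty":0,"tz":-100,"rz":0,"hand":-0.3},{"rx":0,"ry":0,"tx":0,"ty":0,"tz":-110,"rz":0,"hand":-0.3}]' >/dev/null
python3 -c "
from h import *
st();p=snap('wrist','w14');c=p['pixels'][100:320,190:450];cv2.imwrite('pics/w14c.png',cv2.resize(c,None,fx=3,fy=3,interpolation=cv2.INTER_CUBIC))"
```

```text
t 19.75 dock 1.6 -2.6 z 43.9 rpy [3.142 0.    0.295] Fdock -0.64 -1.86 8.53 M [-0.01 -0.38  0.05] w 10.8 q7 -1.5
tool shift [ 0. -1. -0.] cam 3.139
t 20.55 dock 1.6 -3.9 z 157.3 rpy [ 3.141 -0.005  0.292] Fdock -0.82 -0.49 -0.64 M [ 0.03 -0.03 -0.  ] w 55.2 q7 -1.51
```

View pics/w14c.png

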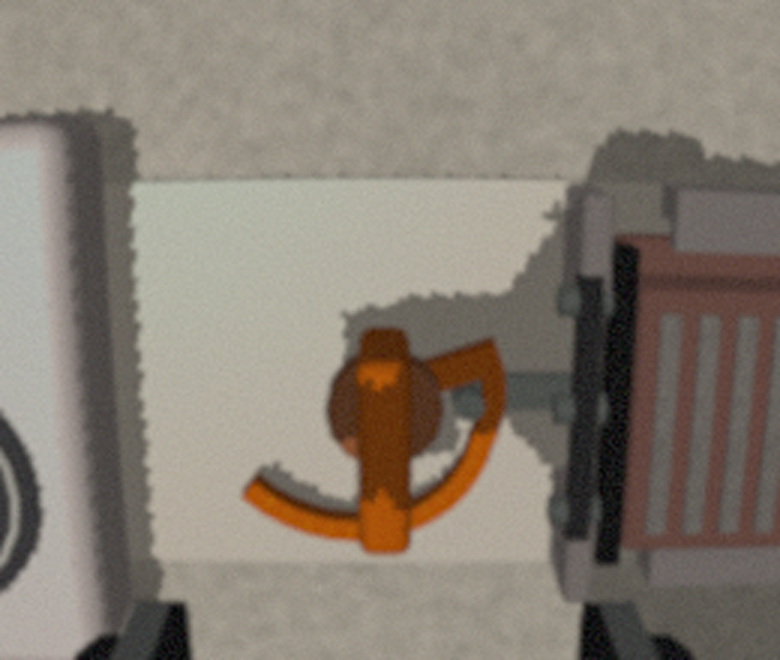

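```bash
python3 - <<'E'
from h import *
p=pickle.load(open('pics/w14.pkl','rb')); g=lambda u,v:(u/3+190,v/3+100)
a=[wbp(p,g(*q),72) for q in((360,358),(410,358),(360,552),(408,550))]
t,b=(a[0]+a[1])/2,(a[2]+a[3])/2; d=D(t)-D(b); print('wing mid',(D(t)+D(b))/2,'cam',np.pi+np.arctan2(-d[0],-d[1]) if d[1]>0 else np.pi+np.arctan2(d[0],d[1]),'pin',D(wbp(p,g(468,400),22)))
E
python3 -m creep '[{"rx":0,"ry":0,"tx":0,"ty":0,"tz":-40,"rz":0,"hand":-0.3},{"rx":0,"ry":0,"tx":0,"ty":0,"tz":-80,"rz":0,"hand":-0.3},{"rx":0,"ry":0,"tx":0,"ty":-60,"tz":-110,"rz":0,"hand":-0.3},{"rx":0,"ry":0,"tx":0,"ty":-110,"tz":-120,"rz":0,"hand":-0.3},{"rx":0,"ry":0,"tx":0,"ty":-150,"tz":-120,"rz":0,"hand":-0.3},{"rx":0,"ry":0,"tx":0,"ty":-150,"tz":-120,"rz":0,"hand":-0.3}]' >/dev/null
python3 -c "
from h import *
st();snap('side','s15');snap('top','t15')"
```

```text
wing mid [ 1.6  -1.05] cam 0.004454313524965947 pin [-20.4   1.2]
t 21.2 dock 157.9 -2.1 z 273.4 rpy [-3.14   0.     0.299] Fdock -1.23 -0.15 -0.49 M [-0.03  0.07 -0.04] w 55.4 q7 -1.83
```

View pics/s15.png

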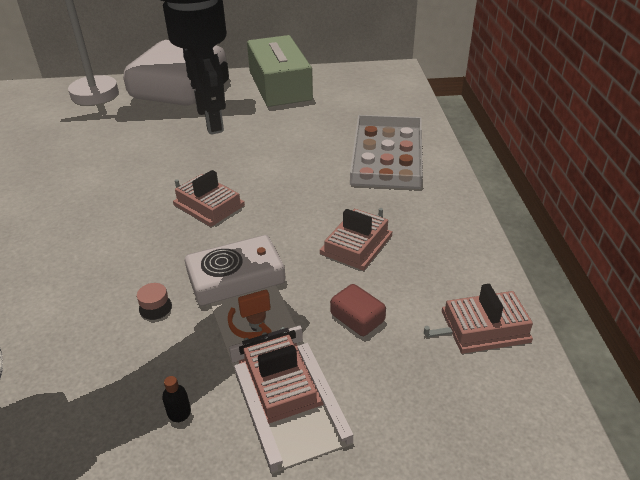

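View pics/t15.png

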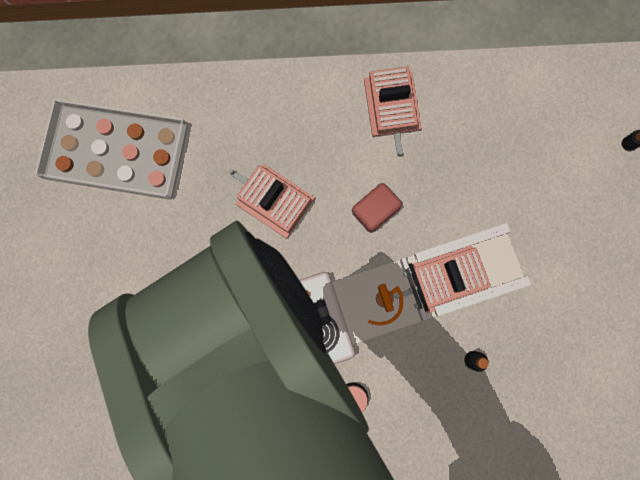

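The side and top pictures show the cassette drawn in and the hook round the pin. The bottle (177,398), jar (153,300) and case (358,310) have not moved, and the arm is clear.

```bash
python3 -c "
from h import *
print(bot.job_done()); st()"
```

```text
the job is handed in; nothing more can be done
None
the job is handed in; nothing more can be done
```

I slid the cassette in, let go of it, turned the cam half a turn until it was locked, and handed the job in at about 21.3 s of the 72 s.

- **Cassette:** I used the one in the rails, which is the farthest to the robot's right. I pushed it by its grip in 0.5 mm steps. The seal was felt at grip dock x ≈ -123.7, where the force rose from about 1 N to 5 N. I pressed it in by an estimated 0.6 mm and let go.
- **Cam:** I turned it clockwise by its wing from about -0.09 to 3.14 rad. The torque about the tool's axis stayed at or below 0.32 N m and showed no stop.
- **Last checks:** The wing lies at half a turn, to within about 0.01 rad. The pin sits inside the hook at dock x ≈ -22, after correcting for about 1.5 mm of camera offset (raw reading -20.4). In the side view the polish bottle, gel jar and pink case are where they started, and the arm is clear of everything.
- **Disagreements:** The top and wrist cameras differed by 1 to 2 mm on the dock's position. The grip on the wing sat about 2 mm off the cam axis, which caused side forces of about 6 N at most while turning; I eased these as I went.

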